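Gauge a brass rod in the taper slot and mark where it stops

TASK

Take the red-topped brass rod from the wooden stand, stand it in the wide end of the taper gauge's slot and slide it along the slot until it wedges snugly between both bars, pushing gently, with about 6 N (never more than 20 N on a bar). Leave it standing wedged there and slide the orange rider along its rail until its pointer stands level with the middle of the rod. Leave the other two rods in the stand.

Things in the scene. Friction and masses are not known exactly. Their poses are not given: they have to be found in the camera images.
- rod_red: Round brass rod with a red-painted top end, 75 mm long, standing loose in one of three holes of the stand; its diameter is somewhere between 11 and 16 mm and is what the gauge is to find. Origin: centre of its lower end, z along the rod to the red end. Under 0.15 kg, hard metal.
- rod_blue: Steel rod with a blue top, 75 mm long, 11 to 16 mm thick, in another hole of the stand; it stays there. Origin: centre of its lower end.
- rod_white: Steel rod with a white top, 75 mm long, 11 to 16 mm thick, in another hole of the stand; it stays there. Origin: centre of its lower end.
- stand: Fixed wooden block, 40 x 150 x 30 mm (x, y, z), origin at the centre of its underside, on the bench. Three 18 mm holes, 20 mm deep (hole floor 10 mm above the bench), at its y = -50, 0 and +50 mm; so each rod stands with its top 85 mm above the bench. Which rod stands in which hole varies.
- gauge: Taper gauge fixed on the bench: 8 mm aluminium plate (x -40 to 135, y -58 to 72 mm) with two steel bars (tops 30 mm above the bench), the tapered slot between them, and the rider's rail. Origin: at bench level under the wide (mouth) end of the fence's slot face. x along the slot, wide to narrow end; y from the slot across the fence to the rider; z up.
- slot_mouth (a point): Point on the slot floor (8 mm above the bench) at the wide end, 11 mm from the fence; axes as the gauge's. The slanting taper bar across the slot, 18 mm wide, 22 mm high, is clamped at a different setting each time: here the slot is 18 to 24 mm wide; it narrows 1 mm per 7 mm of x. The rod wedges 35 to 85 mm along x from here and stays wedged when let go.
- fence: The straight steel bar of the gauge, 18 mm wide, 22 mm high, with scale marks on its top. Its slot face is the plane y = 0 of its frame (the bar lies at y = 0 to 18 mm, x = -6 to 119 mm). Axes as the gauge's; origin on the slot floor at the mouth end of that face.
- rider (a joint): Position of the rider along its rail in m: the gauge x of its pointer; 0 is level with the mouth end of the fence, it grows to 0.112 towards the narrow end. Starts near the narrow end. It stays where it is left; about 1.5 N moves it.
- rider_grip (a point): Middle of the top of the rider's orange grip block, 46 mm above the bench, 50 mm from the slot face of the fence. The block is 12 mm along the slot, 22 mm across it, and can be gripped down to 22 mm above the bench; below it is a dark carriage 26 x 22 mm. Axes as the gauge's.
- pointer_tip (a point): Tip of the rider's thin orange pointer, which reaches across the top of the fence, 33 mm above the bench, and ends 4 mm short of the slot face. Axes as the gauge's; the pointer stands level with the rod when both have the same gauge x.
Things that resemble listed ones, but are neither listed nor needed, are in the scene too. Of the things shaped like the gauge, the aluminium one is meant.

How it is judged:
On the way, in this order (a step that is already met when the one before it is completed fails the run):
1. the rod is down in the wide end of the slot (lower end within 6 mm of the slot floor, gauge x from -20 to 34 mm) (z of rod_red in the frame of fence below 0.006 m and x of rod_red in the frame of fence between -0.02 and 0.034 m and y of rod_red in the frame of fence between -0.02 and -0.003 m), for 0.1 s.
2. the rod, still down in the slot, is pressed against both bars at once with at least 3 N on each (z of rod_red in the frame of fence below 0.006 m and x of rod_red in the frame of fence above 0.036 m and contact force between rod_red and fence above 3 N and contact force between rod_red and taper_bar_c0 above 3 N), for 0.2 s.
3. the rider's pointer is level with the middle of the wedged rod, within 3.5 mm along the slot (z of rod_red in the frame of fence below 0.006 m and x of rod_red in the frame of fence between 0.036 and 0.09 m and y of rod_red in the frame of fence above -0.0068 m and contact force between rod_red and fence above 1 N and contact force between rod_red and taper_bar_c0 above 1 N and angle between rod_red's own z axis and vertical below 0.1 rad and x of rod_red in the frame of pointer_tip between -0.0035 and 0.0035 m), for 0.2 s.
At the end, for the whole second after the job is handed in: The red-topped rod stands at rest in the slot, upright within 0.1 rad, its lower end within 6 mm of the slot floor, gripped by both bars (over 1 N each); the rider rests with its pointer within 3.5 mm of the rod's middle along the slot; the other rods are in their holes (moved under 15 mm) (all of step 3 and linear speed of rod_red below 0.01 m/s and velocity of joint rider between -0.005 and 0.005 m/s and distance of each of rod_blue, rod_white from where it was at the start of the episode below 0.015 m); the robot touches nothing.
It fails at once if the rod presses on the fence with more than 20 N (contact force between rod_red and fence above 20 N).
It fails at once if the rod presses on the taper bar with more than 20 N (contact force between rod_red and taper_bar_c0 above 20 N).
It fails at once if one of the other rods is pulled out or knocked over (moved more than 20 mm) (distance of any of rod_blue, rod_white from where it was at the start of the episode above 0.02 m).
It also fails if it takes over 72 s, if anything falls off the work surface, if the arm or the gripper's body presses on something with over 40 N, if the wrist force passes 120 N, or if a joint passes its speed limit or range.

ROBOT

A 7-joint arm with a two-finger parallel gripper is mounted at the origin on a cart in front of the work surface, level with it; the furniture and walls round the work are solid. World frame = base frame: x ahead of the robot, y to its left, z up, the work surface at z = 0. Lengths are in m, angles in rad, forces in N, time in s.
With the tool pointing down it reaches from about 0.4 to 0.875 m from the base axis. Payload 19.3 kg.
Tool frame: the origin (TCP) lies at the very end of the fingers, on their centre line; the grasp point (between the pads) lies 19 mm behind it; z points along the fingers, y is the line along which they close (so a half turn about z gives the same grasp; the last joint's range is limited). The gripper opens to 85 mm and grips with 20 to 120 N. Pads are 22 mm wide; open, the fingers measure 114 mm over their backs; the gripper's body (76 mm by 85 mm) begins 54 mm behind the grasp point. The pads swing forward as they close: fully open they stand 13 mm farther back than shut.
Start: joints at [1.158, 0.521, -0.036, 1.599, 0.021, 1.021, -0.113], TCP at [0.21, -0.589, 0.231] pointing down, gripper open.
Joint ranges: [-2.91, 2.91], [-0.3, 2.13], [-1.5, 1.42], [0.17, 2.43], [-1.26, 4.41], [0.16, 1.93], [-2.52, 2.52]. Speed limits (rad/s): [1.89, 1.89, 2.39, 2.39, 3.01, 3.01, 3.01].

INTERFACE

Orientations are given as [roll, pitch, yaw] about the fixed x, y, z axes, in that order (R = Rz(yaw) Ry(pitch) Rx(roll)).
In Python, from workcell import bot, grab_frame, calibration, job gives the robot as it stands.
- The arm moves only by the tool send_path, called as name(argument=value, ...) on one line, values as JSON. Schema: {"type":"object","properties":{"deltas":{"type":"array","items":{"type":"object","properties":{"finger_gap":{"type":"number"},"sx":{"type":"number"},"sy":{"type":"number"},"sz":{"type":"number"},"drx":{"type":"number"},"dry":{"type":"number"},"drz":{"type":"number"}},"additionalProperties":false,"required":["finger_gap"]},"minItems":1,"maxItems":5},"force":{"type":"number"},"only":{"type":"string"},"quiet":{"type":"boolean"},"lines":{"type":"string"}},"required":["deltas"],"additionalProperties":false}. deltas is a list of rows, 1 to 5 of them, each an object with the fields finger_gap (the finger opening in m), sx, sy, sz (the shift in a scale on which 1.0 is 0.8 m), drx, dry, drz (a rotation vector in parts of the range, where 1.0 means 2 rad); a field left out counts as zero (the opening has to be given); each row is the pose to reach, as a shift and turn from the pose commanded when the call began, along the tool's axes at that moment; what a row does not reach only later rows make up. A row lasts 1/8 s, in which the tool goes at most 0.0625 m and 0.188 rad, less where a joint would pass 70% of its speed; a pose out of reach is approached as far as the arm can. The fingers move at their own pace and stop on an object; force is the grip in N (left out, the last holds). Time passes only in rows, so rows that do not move let the fingers close. The tool returns the time, the measured TCP pose, the force, the opening and the grip force at its end. only (a regular expression) keeps the lines of the reply that match it, lines (a string "A,B") keeps lines A to B, and quiet returns only ok. Shift and turn numbers lie between -1 and 1, and a call with a number outside is refused. Input that does not fit is refused with a message, and nothing moves.
- bot.observe(): the state, without advancing time (a new reading comes with each control period).
- grab_frame(name): name is "scene" or "top" or "wrist"; returns (picture, depth): 400x640x3 uint8, blue, green, red; 400x640 float32, m along the optical axis (not along the pixel's ray), 0 where there is no reading.
- calibration(name): a dict with "vfov" (degrees; the focal length in pixels is half the picture's height over the tangent of half this angle, whatever the lens; pixels are square), "cx", "cy" (the principal point, pixels), "dist_coeffs" ([k1, k2, p1, p2, k3] as OpenCV has them; the pictures are not rectified), "eye" and "attitude" of the camera in the world. Camera axes: x right, y down, z forward; pixel columns grow to the right and rows downward; lengths in m; the calibration is good to about 2 mm. A picture is of the moment at which its call begins: read the wrist's pose just before it. calibration takes no time and is no camera call; for the wrist camera it gives the pose at the moment of the call.
- job.job_done(): hands the job in; it is judged then, once.
The state is a dict: "clock": time; "qpos": joint angles; "qd": joint speeds; "joint_efforts": joint torques, N m; "position": TCP position; "tool_rot": TCP orientation; "force": force on the tool from outside, world axes, zero at the start; "moment": the same for the moment, N m; "grip_width": finger opening in m; "finger_force": force on a finger pad.
Only numpy, scipy, OpenCV 4.12 (cv2) and the standard library are available. Lean on these libraries where they do the work, as an engineer would, in place of code of your own. Each camera call takes 0.05 s, during which the arm holds its last target. There are 200 camera calls.

## Working session

There is one attempt and no reset: what is moved stays moved. The work goes in short steps, Python scripts to look and compute and a tool call to move; the robot and the scene stay as the last step left them, time stands still between calls to the robot, and variables do not carry over. Pictures are saved under pics/ and viewed, at most 10 in all, crops included, and the job is handed in when it is done.

```bash
ls; mkdir -p pics
```

Create h.py:
```python
import numpy as np, cv2
from scipy.spatial.transform import Rotation as R
from workcell import bot, grab_frame, calibration, job
def K(c):
    f=200/np.tan(np.radians(c["vfov"])/2)
    return np.array([[f,0,c["cx"]],[0,f,c["cy"]],[0,0,1.]]),np.array(c["dist_coeffs"],float)
def rot(c):
    a=np.array(c["attitude"],float)
    return a if a.shape==(3,3) else (R.from_euler('xyz',a).as_matrix() if a.size==3 else R.from_quat(a).as_matrix())
def onplane(c,px,z):
    k,d=K(c); u=cv2.undistortPoints(np.array(px,float).reshape(-1,1,2),k,d).reshape(-1,2)
    r=np.c_[u,np.ones(len(u))]@rot(c).T; e=np.array(c["eye"])
    return e+r*((z-e[2])/r[:,2])[:,None]
def proj(c,P):
    k,d=K(c); Rm=rot(c); r=Rm.T; t=-r@np.array(c["eye"])
    return cv2.projectPoints(np.array(P,float).reshape(-1,1,3),cv2.Rodrigues(r)[0],t,k,d)[0].reshape(-1,2)
def totool(v):
    return R.from_euler('xyz',bot.observe()["tool_rot"]).inv().apply(v)
```

Run:
```python
from h import *
for n in("scene","top","wrist"):
    c=calibration(n); im,d=grab_frame(n); np.savez(f"{n}0.npz",im=im,d=d); cv2.imwrite(f"pics/{n}0.png",im); print(n,c)
print(bot.observe())
```

```text
pics
scene {'vfov': 47.4856555562526, 'cx': 321.31317912325824, 'cy': 200.63610334242856, 'dist_coeffs': array([-0.06945112,  0.        ,  0.        ,  0.        ,  0.        ]), 'eye': array([ 0.02531149, -1.08622282,  0.82030817]), 'attitude': array([-2.2017898 , -0.01238871, -0.4163501 ])}
top {'vfov': 54.86772365738742, 'cx': 325.21619969072196, 'cy': 195.8665151346972, 'dist_coeffs': array([-0.00489135,  0.        ,  0.        ,  0.        ,  0.        ]), 'eye': array([ 0.37889534, -0.15799598,  1.09682435]), 'attitude': array([-3.06088158,  0.00725733, -1.57625253])}
wrist {'vfov': 65.44917313567244, 'cx': 316.3209780267103, 'cy': 201.610777957907, 'dist_coeffs': array([-0.01287828,  0.        ,  0.        ,  0.        ,  0.        ]), 'eye': array([ 0.2845599 , -0.56178147,  0.37330212]), 'attitude': array([ 2.82247095e+00,  1.44201071e-03, -1.22946156e+00])}
{'clock': 0.15, 'qpos': array([ 1.15776667,  0.5218756 , -0.0363154 ,  1.59983493,  0.02120303,
        1.02110252, -0.1127878 ]), 'qd': array([-0.00156516, -0.00201779, -0.00112557, -0.00064227,  0.00076721,
        0.00089751,  0.00122666]), 'joint_efforts': array([ 2.21166272e-03, -9.27395940e+01,  1.98074274e+00, -3.70063877e+01,
        1.79013930e-02,  6.25084183e-03, -5.62552918e-05]), 'position': array([ 0.20998324, -0.58842082,  0.2308741 ]), 'tool_rot': array([-3.14075965e+00,  6.35396554e-05,  3.42819966e-01]), 'force': array([-0.26975664, -0.64490594, -0.63372238]), 'moment': array([0.00984513, 0.02111578, 0.04291092]), 'finger_force': 0.0, 'grip_width': 0.08504398929209335}
```

View pics/top0.png

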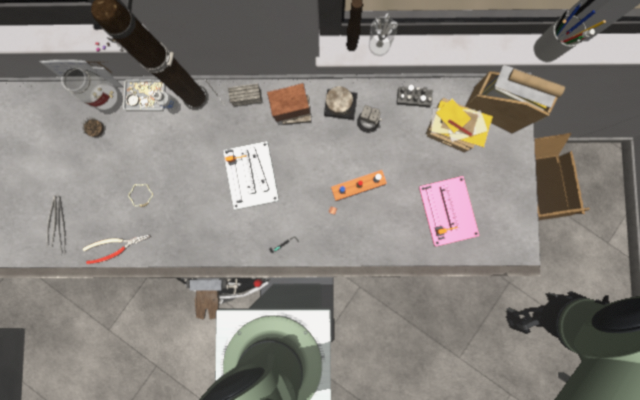

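View pics/scene0.png

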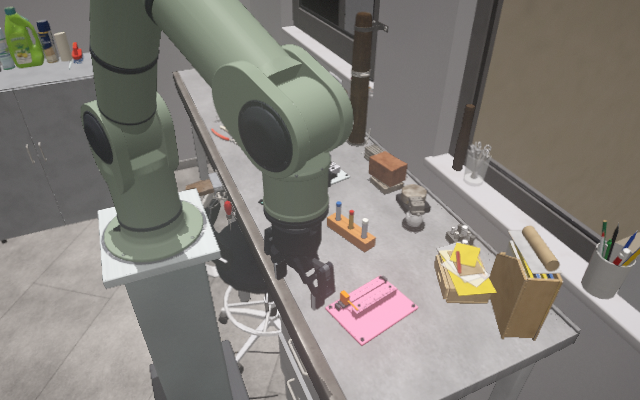

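The top view shows an aluminium-coloured (white/grey) gauge at (250,175), a pink look-alike gauge at (450,210), and the stand at (358,186) with blue at (342,190), red at (360,184) and white at (378,178). Things that could be mistaken for the red rod: the blue and white rods, a small orange bit at (333,210), and red items on the rack. I choose the stand's middle hole and the grey gauge, and check both in one close crop.

Run:
```python
from h import *
z=np.load("top0.npz");im=z["im"]
a=cv2.resize(im[135:215,215:285],None,fx=7,fy=7,interpolation=cv2.INTER_CUBIC)
b=cv2.resize(im[165:205,325:395],None,fx=3.4,fy=3.4,interpolation=cv2.INTER_CUBIC)
o=np.zeros((560,740,3),np.uint8);o[:560,:490]=a;o[:b.shape[0],495:495+b.shape[1]]=b[:,:240]
cv2.imwrite("pics/crop1.png",o)
c=calibration("top")
print(onplane(c,[[342,190],[360,184],[378,178]],.085),onplane(c,[[224,150],[268,143],[276,200],[234,208]],.008),onplane(c,[[231,157]],.046))
```

```text
[[ 0.47603401 -0.19544801  0.085     ]
 [ 0.49165171 -0.24309387  0.085     ]
 [ 0.50730039 -0.29083417  0.085     ]] [[ 0.60081471  0.1391617   0.008     ]
 [ 0.62027129  0.01285768  0.008     ]
 [ 0.45609474 -0.01094405  0.008     ]
 [ 0.43407733  0.10810517  0.008     ]] [[0.57331858 0.109072   0.046     ]]
```

View pics/crop1.png

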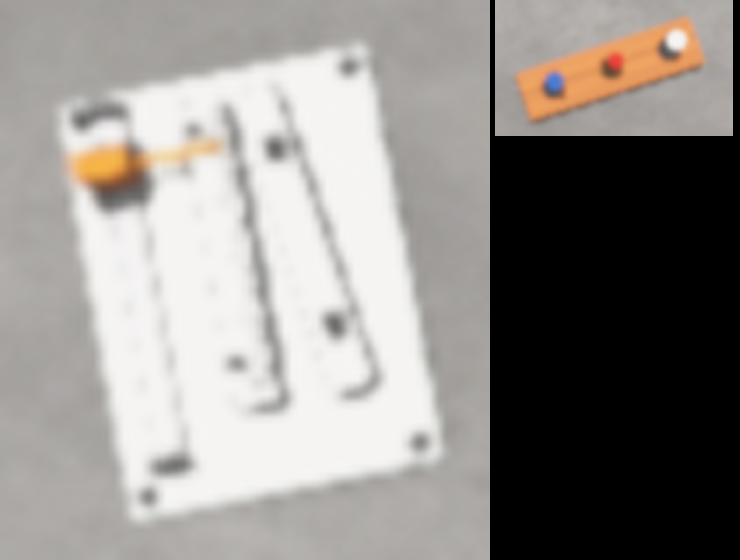

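The crop confirms it: the red-topped rod is in the stand's middle hole. The aluminium gauge has its mouth (wide end) at the bottom and the orange rider at the top-left, so gauge +x points roughly along world +x. Next I move above the stand, turning so the fingers close along the slot axis.

Units first: shifts go in shares of 0.8 m and turns go in shares of 2 rad. So 0.381 m is 0.4763, -0.23 m is -0.2875, -0.94 rad is -0.47.

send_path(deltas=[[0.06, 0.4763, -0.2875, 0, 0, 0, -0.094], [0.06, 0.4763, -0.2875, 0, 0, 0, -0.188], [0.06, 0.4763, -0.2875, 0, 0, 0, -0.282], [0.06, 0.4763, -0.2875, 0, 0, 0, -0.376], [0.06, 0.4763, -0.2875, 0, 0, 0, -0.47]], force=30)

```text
refused: deltas[0]: [0.06, 0.4763, -0.2875, 0, 0, 0, -0.094] is not of type 'object' (schema: type "object"). Nothing was moved.
```

Wrong form. The message asks for a list of objects with named fields, so I'll send the same numbers that way.

send_path(deltas=[{"finger_gap": 0.06, "sx": 0.4763, "sy": -0.2875, "drz": -0.094}, {"finger_gap": 0.06, "sx": 0.4763, "sy": -0.2875, "drz": -0.188}, {"finger_gap": 0.06, "sx": 0.4763, "sy": -0.2875, "drz": -0.282}, {"finger_gap": 0.06, "sx": 0.4763, "sy": -0.2875, "drz": -0.376}, {"finger_gap": 0.06, "sx": 0.4763, "sy": -0.2875, "drz": -0.47}], force=30)

```text
clock: 0.78
position: [0.4087, -0.345, 0.2314]
tool_rot: [3.141, 0.0, 1.286]
force: [0.3, -0.3, 0.2]
grip_width: 0.0601
finger_force: 0.0
```

Run:
```python
from h import *
s=bot.observe();print(s['position'],s['tool_rot'],totool(np.array([.492,-.243,.23])-s['position']))
```

```text
[ 0.40868458 -0.34495853  0.23138574] [3.14144330e+00 1.93488457e-04 1.28628978e+00] [0.12124538 0.05134785 0.00136995]
```

In the tool's units: 0.121 m is 0.1513, 0.051 m is 0.0638, -0.6 rad is -0.3.

send_path(deltas=[{"finger_gap": 0.06, "sx": 0.1513, "sy": 0.0638, "drz": -0.094}, {"finger_gap": 0.06, "sx": 0.1513, "sy": 0.0638, "drz": -0.188}, {"finger_gap": 0.06, "sx": 0.1513, "sy": 0.0638, "drz": -0.282}, {"finger_gap": 0.06, "sx": 0.1513, "sy": 0.0638, "drz": -0.3}, {"finger_gap": 0.06, "sx": 0.1513, "sy": 0.0638, "drz": -0.3}], force=30)

```text
clock: 1.4
position: [0.4906, -0.2463, 0.2311]
tool_rot: [-3.141, -0.0, 1.875]
force: [0.0, -0.6, -0.2]
grip_width: 0.0599
finger_force: 0.0
```

Run:
```python
from h import *
s=bot.observe();print(s['position'],s['tool_rot'])
c=calibration("wrist"); im,d=grab_frame("wrist"); cv2.imwrite("pics/w1.png",im)
np.savez("w1.npz",im=im,d=d); print(c['eye'],c['attitude'])
print(proj(c,[[.492,-.243,.085],s['position'].tolist()]))
```

```text
[ 0.49056369 -0.24628852  0.23112722] [-3.14102696e+00 -4.10980622e-05  1.87545943e+00]
[ 0.46482235 -0.1696191   0.37364456] [ 2.82209958e+00 -4.03059339e-04  3.03206294e-01]
[[320.39794133 184.44774812]
 [319.45222152 263.56112586]]
```

View pics/w1.png

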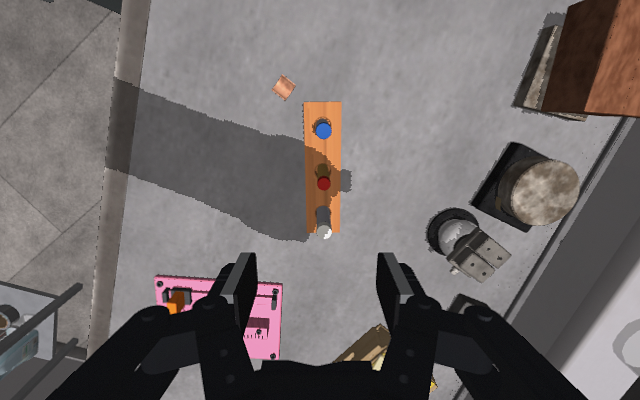

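The wrist view shows blue at (323,129), red at (323,183) and white at (326,233). The red top sits between the fingers as predicted.

Run:
```python
from h import *
z=np.load("w1.npz");im=z["im"].astype(int);d=z["d"]
c=dict(calibration("wrist")); 
b,g,r=im[...,0],im[...,1],im[...,2]
m=(r>90)&(g<60)&(b<60)
n,l,st,ce=cv2.connectedComponentsWithStats(m.astype(np.uint8))
for i in range(1,n):
    if st[i,4]>15: print(st[i],ce[i],onplane(c,[ce[i]],.085),d[l==i].mean())
m=(b>150)&(r<100)
n,l,st,ce=cv2.connectedComponentsWithStats(m.astype(np.uint8))
for i in range(1,n):
    if st[i,4]>15: print('blue',st[i],ce[i],onplane(c,[ce[i]],.085))
zt=np.load("top0.npz");im=zt["im"].astype(int);c=calibration("top")
m=(im[...,2]>150)&(im[...,1]<90)&(im[...,0]<90);m[:,:340]=0;m[:,375:]=0
print('top',onplane(c,[np.argwhere(m)[:,::-1].mean(0)],.085),m.sum())
# plate
m=(im.min(2)>215).astype(np.uint8);m[:,:200]=0;m[:,300:]=0;m[:120]=0;m[230:]=0
m=cv2.morphologyEx(m,cv2.MORPH_CLOSE,np.ones((9,9)))
cs=max(cv2.findContours(m,0,2)[0],key=cv2.contourArea)
P=onplane(c,cs.reshape(-1,2),.008)[:,:2].astype(np.float32)
R_=cv2.minAreaRect(P);print(R_,cv2.boxPoints(R_))
s=bot.observe();print(s['position'])
```

```text
[317 178  14  13 134] [323.37313433 183.70895522] [[ 0.49454701 -0.24151744  0.085     ]] 0.30219957
[169 291  16  21 164] [177.79878049 298.92073171] [[ 0.38225121 -0.41304272  0.085     ]] 0.40275946
blue [316 123  15  16 186] [323.24193548 130.62903226] [[ 0.47921664 -0.19403784  0.085     ]]
top [[ 0.49389984 -0.24291955  0.085     ]] 13
((0.5295230150222778, 0.06315682828426361), (0.17254801094532013, 0.12791450321674347), 11.06995677947998) [[ 0.43257397  0.1093588 ]
 [ 0.45713454 -0.01617565]
 [ 0.62647206  0.01695485]
 [ 0.6019115   0.1424893 ]]
[ 0.49058871 -0.24634724  0.23121254]
```

The red rod is at (0.4945, -0.242). The two views agree within 1.5 mm and the image diameter is about 13.5 mm. Descending.

send_path(deltas=[{"finger_gap": 0.05, "sx": 0.0038, "sy": 0.0063, "sz": 0.075}, {"finger_gap": 0.05, "sx": 0.0038, "sy": 0.0063, "sz": 0.15}, {"finger_gap": 0.05, "sx": 0.0038, "sy": 0.0063, "sz": 0.2}, {"finger_gap": 0.05, "sx": 0.0038, "sy": 0.0063, "sz": 0.23}, {"finger_gap": 0.05, "sx": 0.0038, "sy": 0.0063, "sz": 0.23}], force=30)

```text
clock: 2.08
position: [0.4939, -0.2411, 0.0461]
tool_rot: [-3.139, -0.002, 1.877]
force: [0.1, 0.5, 0.1]
grip_width: 0.05
finger_force: 0.0
```

send_path(deltas=[{"finger_gap": 0.0}, {"finger_gap": 0}, {"finger_gap": 0}, {"finger_gap": 0}], force=30)

```text
clock: 2.58
position: [0.4957, -0.2414, 0.0485]
tool_rot: [3.14, 0.001, 1.88]
force: [-1.0, 0.4, 8.7]
grip_width: 0.0111
finger_force: 29.3
```

In the tool's units: -0.15 m is -0.1875, 0.12 m is 0.15, 0.116 rad is 0.058.

send_path(deltas=[{"finger_gap": 0, "sz": -0.0625}, {"finger_gap": 0, "sz": -0.125}, {"finger_gap": 0, "sz": -0.1875}, {"finger_gap": 0, "sx": 0.075, "sy": 0.0225, "sz": -0.1875, "drz": 0.03}, {"finger_gap": 0, "sx": 0.15, "sy": 0.045, "sz": -0.1875, "drz": 0.058}], force=30)

```text
clock: 3.2
position: [0.4928, -0.115, 0.1985]
tool_rot: [3.14, 0.001, 1.76]
force: [1.8, -0.1, -1.9]
grip_width: 0.0116
finger_force: 29.5
```

```bash
python3 - <<'E'
from h import *
s=bot.observe();print(s['position'],s['tool_rot'],totool(np.array([.491,.0384,.2])-s['position']))
E
```

```text
[ 0.49281718 -0.11503198  0.19845802] [3.13967534e+00 1.00769845e-03 1.76006474e+00] [ 0.15103227  0.02708522 -0.00164225]
```

In the tool's units: 0.151 m is 0.1888, 0.06 m is 0.075.

send_path(deltas=[{"finger_gap": 0, "sx": 0.075, "sy": 0.015}, {"finger_gap": 0, "sx": 0.15, "sy": 0.0338}, {"finger_gap": 0, "sx": 0.1888, "sy": 0.0338}, {"finger_gap": 0, "sx": 0.1888, "sy": 0.0338}, {"finger_gap": 0, "sx": 0.1888, "sy": 0.0338}], force=30)

```text
clock: 3.82
position: [0.4905, 0.0366, 0.1976]
tool_rot: [3.141, 0.001, 1.763]
force: [0.6, -0.5, -0.6]
grip_width: 0.0118
finger_force: 29.5
```

```bash
python3 - <<'E'
from h import *
s=bot.observe();print(s['position'],s['tool_rot'])
c=calibration("wrist"); im,d=grab_frame("wrist"); cv2.imwrite("pics/w2.png",im)
np.savez("w2.npz",im=im,d=d,eye=c['eye'],att=c['attitude'])
E
```

```text
[0.49048324 0.03658819 0.19760934] [3.14120640e+00 5.95488745e-04 1.76345573e+00]
```

View pics/w2.png

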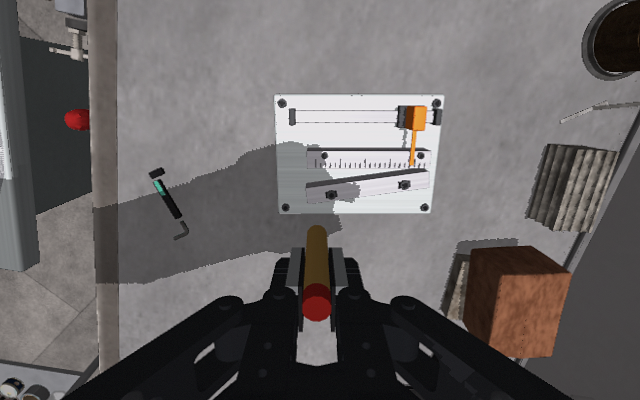

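The wrist view shows the rod held upright (red end at (317,305)). On the aluminium gauge, the fence is at rows 148–167, the taper bar runs from (307,190) to (428,172), and the rider is at (415,118). I zoom in for edges.

Run:
```python
from h import *
z=np.load("w2.npz");im=z["im"];c=calibration("wrist")
print(c['eye']-z['eye'],c['attitude']-z['att'])
cv2.imwrite("pics/crop2.png",cv2.resize(im[90:220,265:450],None,fx=4,fy=4,interpolation=cv2.INTER_CUBIC))
m=(im.min(2)>95).astype(np.uint8)  # plate incl. shaded
hs=cv2.cvtColor(im,cv2.COLOR_BGR2GRAY)
m=(hs>175).astype(np.uint8);m[:,:265]=0;m[:,455:]=0;m[:85]=0;m[225:]=0
m=cv2.morphologyEx(m,cv2.MORPH_CLOSE,np.ones((15,15)))
cs=max(cv2.findContours(m,0,2)[0],key=cv2.contourArea)
P=onplane(c,cs.reshape(-1,2),.008)[:,:2].astype(np.float32)
R_=cv2.minAreaRect(P);print(R_);print(cv2.boxPoints(R_))
# orange
i=im.astype(int);o=((i[...,2]>180)&(i[...,1]>80)&(i[...,1]<190)&(i[...,0]<80));o[:, :270]=0;o[:,450:]=0;o[:85]=0;o[225:]=0
ys,xs=np.nonzero(o);print(xs.min(),xs.max(),ys.min(),ys.max())
for y in range(ys.min(),ys.max()+1,3): r=xs[ys==y];print(y,r.min(),r.max(),end='; ')
```

```text
[ 1.12846767e-04 -3.09935410e-04 -9.46822188e-05] [ 7.09292759e-05  1.33392394e-04 -7.58816292e-04]
((0.5275114178657532, 0.06511256843805313), (0.1727934032678604, 0.12622515857219696), 10.950284004211426)
[[ 0.4306991   0.11066435]
 [ 0.4546765  -0.01326255]
 [ 0.6243237   0.01956079]
 [ 0.6003463   0.14348769]]
410 426 106 164
106 416 423; 109 415 425; 112 414 425; 115 414 425; 118 414 424; 121 413 424; 124 413 424; 127 413 423; 130 413 421; 133 413 415; 136 412 415; 139 412 414; 142 412 414; 145 412 414; 148 411 414; 151 411 413; 154 411 413; 157 411 412; 160 410 413; 163 410 412;
```

View pics/crop2.png

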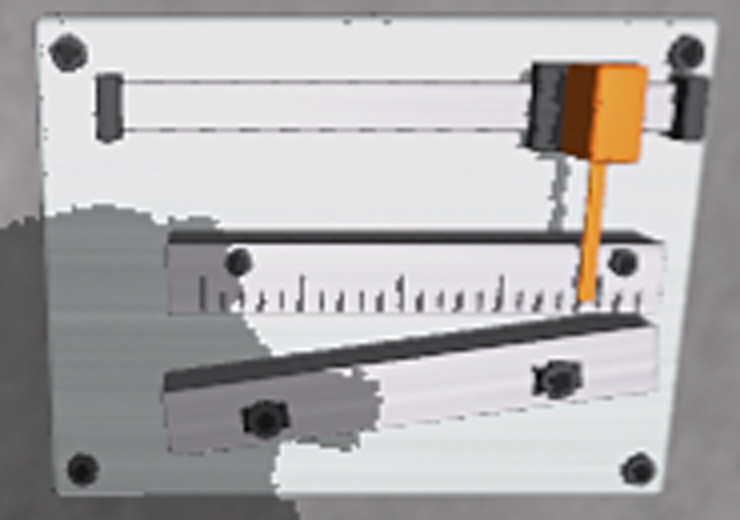

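The crop shows the fence's slot-side top edge from (306,168) to (430,168), the taper bar's slot-side top edge from (307,188) to (429,171), and the pointer tip at about (411,165).

Run:
```python
from h import *
c=calibration("wrist")
F=onplane(c,[[306,168],[429.8,168]],.03)[:,:2];T=onplane(c,[[306.8,187.8],[428.7,171]],.03)[:,:2]
u=F[1]-F[0];L=np.linalg.norm(u);u/=L;n=np.array([-u[1],u[0]])
O=F[0]+.006*u
print('len',L,'yaw',np.arctan2(u[1],u[0]),'O',O)
g=lambda P:np.c_[(P-O)@u,(P-O)@n]*1e3
print('taper',g(T)); print('plate',g(np.array([[ 0.4306991,0.11066435],[ 0.4546765,-0.01326255],[ 0.6243237,0.01956079],[0.6003463,0.14348769]])))
print('ptr',g(onplane(c,[[410.7,164.5]],.033)[:,:2]),'grip',g(onplane(c,[[419.7,117]],.046)[:,:2]))
s=bot.observe();print('tcp',g(s['position'][None,:2]),s['position'],s['tool_rot'])
# rod lower end
z=np.load("w2.npz")
k,d=K(c);f=k[0,0];print('rod top px',proj(c,[s['position']+[0,0,.0365]]),'bottom',proj(c,[s['position']-[0,0,.0385]]))
```

```text
len 0.12566285529190763 yaw 0.19070400688672098 O [0.48207311 0.0488353 ]
taper [[ -5.39355445 -20.82788894]
 [118.89206005  -3.10859255]]
plate [[-38.72294709  70.44610363]
 [-38.6705995  -55.77905042]
 [134.12274235 -55.70742193]
 [134.07039475  70.51773211]]
ptr [[98.9495765   4.20296483]] grip [[99.05886177 50.94032984]]
tcp [[  5.90046939 -13.93142713]] [0.49050732 0.03627487 0.19751236] [3.14135910e+00 5.40575649e-04 1.76272137e+00]
rod top px [[320.44992385 308.49984605]] bottom [[318.83148879 232.77465723]]
```

The gauge frame is confirmed: fence length 125.7 mm (125 expected), taper slope 1/7, plate as given, pointer at x=99 mm. Lowering the rod into the mouth.

In the tool's units: 0.118 m is 0.1475, 0.0045 m is 0.0056.

send_path(deltas=[{"finger_gap": 0, "sx": 0.0056, "sy": 0.0025, "sz": 0.0625}, {"finger_gap": 0, "sx": 0.0056, "sy": 0.0025, "sz": 0.125}, {"finger_gap": 0, "sx": 0.0056, "sy": 0.0025, "sz": 0.1475}, {"finger_gap": 0, "sx": 0.0056, "sy": 0.0025, "sz": 0.1475}, {"finger_gap": 0, "sx": 0.0056, "sy": 0.0025, "sz": 0.1475}], force=30)

```text
clock: 4.5
position: [0.492, 0.0417, 0.0802]
tool_rot: [3.141, 0.0, 1.763]
force: [0.5, 0.1, 0.6]
grip_width: 0.0116
finger_force: 29.5
```

send_path(deltas=[{"finger_gap": 0, "sz": 0.0125}, {"finger_gap": 0, "sz": 0.0225}, {"finger_gap": 0, "sz": 0.0313}, {"finger_gap": 0, "sz": 0.035}, {"finger_gap": 0, "sz": 0.035}], force=30)

```text
clock: 5.12
position: [0.4913, 0.0423, 0.0511]
tool_rot: [-3.141, -0.0, 1.764]
force: [-0.5, 1.1, -0.1]
grip_width: 0.0117
finger_force: 29.5
```

Create st.py:
```python
from h import *
s=bot.observe();O=np.array([0.48207,0.04884]);a=.1907;u=np.array([np.cos(a),np.sin(a)]);n=np.array([-u[1],u[0]])
p=s['position'][:2]-O;f=s['force'][:2]
print('gauge x,y mm',p@u*1e3,p@n*1e3,'z',s['position'][2]*1e3,'f gx,gy,z',f@u,f@n,s['force'][2],'yaw-err',s['tool_rot'][2]-a-np.pi/2,'M',s['moment'])
```

```bash
python3 st.py
```

```text
gauge x,y mm 7.832250267846676 -8.142515016306314 z 51.11442745616973 f gx,gy,z -0.2944355543693316 1.1895631430220965 -0.10708773837054075 yaw-err 0.0029773888348421096 M [ 0.02243144 -0.00426656 -0.01769789]
```

In the tool's units: 0.003 m is 0.0038, 0.002 m is 0.0025.

send_path(deltas=[{"finger_gap": 0, "sx": -0.0013, "sz": 0.0013}, {"finger_gap": 0, "sx": -0.0013, "sz": 0.0025}, {"finger_gap": 0, "sx": -0.0013, "sz": 0.0038}, {"finger_gap": 0, "sx": -0.0013, "sz": 0.0038}], force=30)

```text
clock: 5.62
position: [0.4916, 0.0413, 0.0483]
tool_rot: [-3.142, -0.0, 1.764]
force: [0.3, -0.7, -1.0]
grip_width: 0.0118
finger_force: 29.5
```

```bash
python3 st.py
```

```text
gauge x,y mm 7.922290153449368 -9.238634566223633 z 48.267445095951594 f gx,gy,z 0.12953993796056942 -0.7392654547397202 -1.0462158237960155 yaw-err 0.002797836629837347 M [-0.00618538 -0.07313551 -0.00895499]
```

send_path(deltas=[{"finger_gap": 0, "sz": 0.0006}, {"finger_gap": 0, "sz": 0.0013}, {"finger_gap": 0, "sz": 0.0013}], force=30)

```text
clock: 6.0
position: [0.4916, 0.0413, 0.0473]
tool_rot: [-3.142, -0.0, 1.764]
force: [0.1, -1.2, -0.7]
grip_width: 0.0117
finger_force: 29.5
```

```bash
python3 st.py
```

```text
gauge x,y mm 7.9498326591697 -9.223663286773597 z 47.279209663773855 f gx,gy,z -0.12975237665026249 -1.200097349118027 -0.6692229082167387 yaw-err 0.002798168811037005 M [-0.02515337  0.0322738   0.01173086]
```

Run:
```python
from h import *
im,d=grab_frame("wrist"); cv2.imwrite("pics/w3.png",im[100:360,180:460].repeat(2,0).repeat(2,1))
```

```text
(no output)
```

View pics/w3.png

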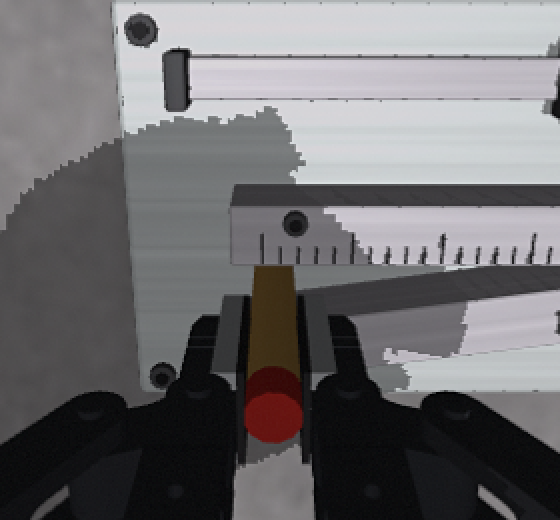

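The rod goes down behind the fence edge, in the slot near the mouth. Feeling for the floor next.

In the tool's units: 0.001 m is 0.0013, 0.0005 m is 0.0006.

send_path(deltas=[{"finger_gap": 0, "sz": 0.0006}, {"finger_gap": 0, "sz": 0.0013}, {"finger_gap": 0, "sz": 0.0013}], force=30)

```text
clock: 6.42
position: [0.4918, 0.0413, 0.0465]
tool_rot: [3.141, 0.0, 1.764]
force: [-1.5, -0.8, 4.6]
grip_width: 0.0117
finger_force: 30.2
```

```bash
python3 st.py
```

```text
gauge x,y mm 8.099680457673655 -9.270219523365988 z 46.506352217721144 f gx,gy,z -1.664285017055439 -0.5031259501070265 4.6149916006621385 yaw-err 0.0026934635253172967 M [-0.05267213  0.24033655 -0.00791138]
```

send_path(deltas=[{"finger_gap": 0, "sz": 0.0006}, {"finger_gap": 0, "sz": 0.0013}, {"finger_gap": 0, "sz": 0.0013}], force=30)

```text
clock: 6.8
position: [0.4921, 0.0414, 0.0463]
tool_rot: [3.14, 0.001, 1.764]
force: [-5.6, -0.7, 26.0]
grip_width: 0.0121
finger_force: 32.6
```

```bash
python3 st.py
```

```text
gauge x,y mm 8.400228102705057 -9.248688666301335 z 46.27533413173966 f gx,gy,z -5.636673828005029 0.3898205578302863 26.006179052680142 yaw-err 0.002777097645193294 M [-0.23196669  1.37776798  0.01517928]
```

Floor found at TCP z ≈ 46.6 mm. I lift 1.5 mm clear and slide along the slot's mid-line.

In the tool's units: 0.026 m is 0.0325, 0.0018 m is 0.0023.

send_path(deltas=[{"finger_gap": 0, "sz": -0.0019}, {"finger_gap": 0, "sx": 0.0008, "sy": 0.0113, "sz": -0.0019}, {"finger_gap": 0, "sx": 0.0015, "sy": 0.0225, "sz": -0.0019}, {"finger_gap": 0, "sx": 0.0023, "sy": 0.0325, "sz": -0.0019}, {"finger_gap": 0, "sx": 0.0023, "sy": 0.0325, "sz": -0.0019}], force=30)

```text
clock: 7.42
position: [0.5173, 0.0483, 0.0466]
tool_rot: [3.141, -0.0, 1.764]
force: [0.4, 0.0, -0.3]
grip_width: 0.0117
finger_force: 29.5
```

```bash
python3 st.py
```

```text
gauge x,y mm 34.50527008094417 -7.18448204542107 z 46.612285193785894 f gx,gy,z 0.4250583257316347 -0.046899319601339945 -0.2848547250181652 yaw-err 0.0028359592591251648 M [-0.01581993  0.02798823  0.00297287]
```

In the tool's units: 0.006 m is 0.0075, 0.004 m is 0.005.

send_path(deltas=[{"finger_gap": 0, "sx": 0.0001, "sy": 0.0025}, {"finger_gap": 0, "sx": 0.0003, "sy": 0.005}, {"finger_gap": 0, "sx": 0.0005, "sy": 0.0075}, {"finger_gap": 0, "sx": 0.0005, "sy": 0.0075}], force=30)

```text
clock: 7.92
position: [0.5227, 0.0496, 0.0468]
tool_rot: [3.142, -0.0, 1.764]
force: [-0.6, -0.7, -0.3]
grip_width: 0.0118
finger_force: 29.4
```

```bash
python3 st.py
```

```text
gauge x,y mm 40.02935757130927 -6.961106030976642 z 46.81783348005905 f gx,gy,z -0.7496335376892301 -0.6081088362598036 -0.3059045232657792 yaw-err 0.0026967664641333045 M [ 0.00269925 -0.00836276 -0.01010163]
```

send_path(deltas=[{"finger_gap": 0, "sx": 0.0001, "sy": 0.0019}, {"finger_gap": 0, "sx": 0.0003, "sy": 0.0038}, {"finger_gap": 0, "sx": 0.0004, "sy": 0.005}, {"finger_gap": 0, "sx": 0.0004, "sy": 0.005}], force=30)

```text
clock: 8.43
position: [0.5265, 0.0507, 0.0468]
tool_rot: [3.142, -0.0, 1.764]
force: [-0.0, -0.8, -0.7]
grip_width: 0.0116
finger_force: 29.4
```

```bash
python3 st.py
```

```text
gauge x,y mm 44.014090986431654 -6.608935444514323 z 46.80497421894296 f gx,gy,z -0.15716808431771606 -0.7795349450434198 -0.6707918925599763 yaw-err 0.0027561412494143678 M [-0.01290747  0.03341517 -0.0407379 ]
```

In the tool's units: 0.003 m is 0.0038, 0.002 m is 0.0025.

send_path(deltas=[{"finger_gap": 0, "sx": 0.0001, "sy": 0.0013}, {"finger_gap": 0, "sx": 0.0001, "sy": 0.0025}, {"finger_gap": 0, "sx": 0.0003, "sy": 0.0038}, {"finger_gap": 0, "sx": 0.0003, "sy": 0.0038}], force=30)

```text
clock: 8.93
position: [0.5295, 0.0514, 0.0468]
tool_rot: [3.142, -0.0, 1.764]
force: [-0.3, 0.0, -1.1]
grip_width: 0.0118
finger_force: 29.4
```

```bash
python3 st.py
```

```text
gauge x,y mm 47.02520778213498 -6.4268846201064465 z 46.80291869405397 f gx,gy,z -0.3303161084043864 0.09954635344395642 -1.0873823170689598 yaw-err 0.002728119145359642 M [0.02167852 0.00965025 0.00790778]
```

send_path(deltas=[{"finger_gap": 0, "sx": 0.0001, "sy": 0.0013}, {"finger_gap": 0, "sx": 0.0001, "sy": 0.0025}, {"finger_gap": 0, "sx": 0.0003, "sy": 0.0038}, {"finger_gap": 0, "sx": 0.0003, "sy": 0.0038}], force=30)

```text
clock: 9.43
position: [0.5324, 0.0523, 0.0468]
tool_rot: [3.141, -0.0, 1.764]
force: [0.3, 0.6, -1.5]
grip_width: 0.012
finger_force: 29.4
```

```bash
python3 st.py
```

```text
gauge x,y mm 50.06295601472398 -6.17060646546591 z 46.79526331582361 f gx,gy,z 0.38698009540777967 0.5862505351900852 -1.473967541698598 yaw-err 0.0027268383322724965 M [ 0.20618716 -0.0378861   0.02719156]
```

In the tool's units: 0.0015 m is 0.0019, 0.0003 m is 0.0004.

send_path(deltas=[{"finger_gap": 0, "sx": 0.0004, "sy": 0.0006}, {"finger_gap": 0, "sx": 0.0005, "sy": 0.0013}, {"finger_gap": 0, "sx": 0.0006, "sy": 0.0019}, {"finger_gap": 0, "sx": 0.0006, "sy": 0.0019}], force=30)

```text
clock: 9.93
position: [0.5334, 0.0528, 0.0467]
tool_rot: [-3.141, 0.0, 1.764]
force: [-2.2, -0.7, 0.3]
grip_width: 0.0116
finger_force: 29.5
```

```bash
python3 st.py
```

```text
gauge x,y mm 51.18413077022596 -5.866553821142425 z 46.7230910210111 f gx,gy,z -2.308859476648572 -0.31139684944325097 0.3456760189255722 yaw-err 0.002670790040706583 M [-0.31746005  0.53673329 -0.00302723]
```

send_path(deltas=[{"finger_gap": 0, "sx": 0.0001, "sy": 0.0006}, {"finger_gap": 0, "sx": 0.0001, "sy": 0.0013}, {"finger_gap": 0, "sx": 0.0003, "sy": 0.0019}, {"finger_gap": 0, "sx": 0.0003, "sy": 0.0019}], force=30)

```text
clock: 10.42
position: [0.5345, 0.0531, 0.0466]
tool_rot: [-3.14, 0.0, 1.764]
force: [-5.2, -2.8, 0.6]
grip_width: 0.0119
finger_force: 29.8
```

```bash
python3 st.py
```

```text
gauge x,y mm 52.28169268237447 -5.731651967399478 z 46.62971882211572 f gx,gy,z -5.628164702880765 -1.7387321980252015 0.6252504806993892 yaw-err 0.0026486531549207992 M [-0.65217124  1.40741288  0.00715302]
```

Wedging now: about 5.6 N along the slot, with slight excess on the fence. I take off a little y and hold near 6 N.

In the tool's units: 0.0002 m is 0.0003, -0.0001 m is -0.0001.

send_path(deltas=[{"finger_gap": 0, "sx": -0.0001, "sy": 0.0001}, {"finger_gap": 0, "sx": -0.0001, "sy": 0.0003}, {"finger_gap": 0, "sx": -0.0001, "sy": 0.0003}, {"finger_gap": 0, "sx": -0.0001, "sy": 0.0003}], force=30)

```text
clock: 10.92
position: [0.5346, 0.0531, 0.0466]
tool_rot: [-3.14, 0.0, 1.764]
force: [-6.9, -1.6, 1.1]
grip_width: 0.0119
finger_force: 29.9
```

```bash
python3 st.py
```

```text
gauge x,y mm 52.34859231896423 -5.767981469785904 z 46.59303390132405 f gx,gy,z -7.123806738259914 -0.2942182430725137 1.0657068714884952 yaw-err 0.002635394447424444 M [-0.57587854  1.57036139 -0.02127935]
```

send_path(deltas=[{"finger_gap": 0}, {"finger_gap": 0}], force=20)

```text
clock: 11.18
position: [0.5346, 0.0531, 0.0466]
tool_rot: [-3.14, 0.0, 1.764]
force: [-6.4, -2.9, 1.2]
grip_width: 0.0114
finger_force: 29.9
```

```bash
python3 st.py
```

```text
gauge x,y mm 52.3447104140457 -5.786963546946619 z 46.626219015373614 f gx,gy,z -6.845321706183856 -1.6730110890906067 1.2363780628622785 yaw-err 0.0026720185513759986 M [-0.58633782  1.61628831  0.02393264]
```

send_path(deltas=[{"finger_gap": 0.03}, {"finger_gap": 0.045}, {"finger_gap": 0.045}], force=20)

```text
clock: 11.55
position: [0.5356, 0.0535, 0.0469]
tool_rot: [3.141, -0.0, 1.764]
force: [0.8, 0.2, 0.7]
grip_width: 0.0449
finger_force: 0.0
```

```bash
python3 st.py
```

```text
gauge x,y mm 53.470973790917796 -5.530812075665109 z 46.91491614844211 f gx,gy,z 0.8789821601802619 0.08311009420121672 0.7159238064392666 yaw-err 0.0027915173950234795 M [ 0.01566198  0.01951498 -0.04866112]
```

send_path(deltas=[{"finger_gap": 0.05, "sz": -0.0625}, {"finger_gap": 0.05, "sz": -0.125}, {"finger_gap": 0.05, "sx": 0.025, "sz": -0.15}, {"finger_gap": 0.05, "sx": 0.025, "sz": -0.15}])

```text
clock: 12.05
position: [0.5321, 0.0743, 0.1684]
tool_rot: [3.138, -0.0, 1.766]
force: [0.5, -0.1, -1.1]
grip_width: 0.0501
finger_force: 0.0
```

Run:
```python
from h import *
c=calibration("wrist"); im,d=grab_frame("wrist"); cv2.imwrite("pics/w4.png",im); np.savez("w4.npz",im=im,eye=c['eye'],att=c['attitude'])
```

```text
(no output)
```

View pics/w4.png

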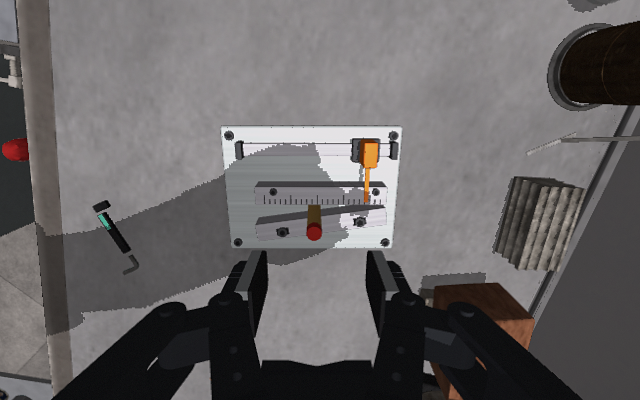

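The rod stands wedged, red top at about (314,231), rider at (370,152). I measure the rod's lean and gauge x for both.

Run:
```python
from h import *
z=np.load("w4.npz");im=z["im"].astype(int);c=dict(calibration("wrist"));c['eye']=z['eye'];c['attitude']=z['att']
O=np.array([0.48207,0.04884]);a=.1907;u=np.array([np.cos(a),np.sin(a)]);n=np.array([-u[1],u[0]])
g=lambda px,h:(lambda P:np.c_[(P-O)@u,(P-O)@n]*1e3)(onplane(c,px,h)[:,:2])
W=lambda x,y,h:np.r_[O+u*x/1e3+n*y/1e3,h]
print('pred px fence ends',proj(c,[W(-6,0,.03),W(119,0,.03)]))
b,gr,r=im[...,0],im[...,1],im[...,2]
m=(r>80)&(gr<45)&(b<45);m[:,:290]=0;m[:,340:]=0;m[:200]=0;m[250:]=0
ys,xs=np.nonzero(m);print('red',xs.min(),xs.max(),ys.min(),ys.max());
(cx,cy),rad=cv2.minEnclosingCircle(np.c_[xs,ys].astype(np.float32));print(cx,cy,rad,g([[cx,cy]],.083),g([[(xs.min()+xs.max())/2,ys.max()-6]],.083))
for y in (206,210,214,218):
    q=[x for x in range(295,335) if r[y,x]-b[y,x]>35]; print(y,q[0],q[-1])
o=(r>150)&(gr>70)&(gr<190)&(b<80)&(r-b>100);o[:,:345]=0;o[:,395:]=0;o[:130]=0;o[210:]=0
ys,xs=np.nonzero(o)
for y in range(ys.min(),ys.max()+1,4): q=xs[ys==y];print(y,q.min(),q.max(),end='; ')
print(g([[366.5,200]],.033),ys.max())
print('rod if x=52.5 upright: ',proj(c,[W(52.5,-6,.03),W(52.5,-6,.083)]))
```

```bash
python3 st.py
```

```text
pred px fence ends [[254.48461305 204.82415478]
 [385.45369117 205.00405611]]
red 307 321 227 240
313.8333435058594 232.8333282470703 7.397554397583008 [[50.76901539 -5.39579247]] [[50.90242298 -6.41089856]]
206 308 319
210 308 319
214 308 319
218 308 319
143 365 377; 147 365 377; 151 364 377; 155 364 377; 159 364 376; 163 364 375; 167 364 375; 171 366 368; 175 365 368; 179 365 368; 183 365 368; 187 365 367; 191 365 367; 195 365 367; 199 365 367; [[100.07235591   5.97170886]] 201
rod if x=52.5 upright:  [[315.83221875 210.82482782]
 [316.00170377 233.53008759]]
gauge x,y mm 53.303544987111415 14.447054323502043 z 167.04413081964555 f gx,gy,z 0.2968558044390869 -0.4613399675478893 -0.8680673370550382 yaw-err 0.003511555404969613 M [-0.00816624 -0.00155362  0.00451838]
```

The rod is upright at gauge x ≈ 50.5 mm and the pointer is about 49 mm further on. Now to the rider's grip block.

In the tool's units: 0.1 m is 0.125, 0.06 m is 0.075.

send_path(deltas=[{"finger_gap": 0.035, "sx": 0.0445, "sy": 0.0575}, {"finger_gap": 0.035, "sx": 0.0445, "sy": 0.0575}, {"finger_gap": 0.035, "sx": 0.0445, "sy": 0.0575, "sz": 0.075}, {"finger_gap": 0.035, "sx": 0.0445, "sy": 0.0575, "sz": 0.125}, {"finger_gap": 0.035, "sx": 0.0445, "sy": 0.0575, "sz": 0.125}], force=20)

```text
clock: 12.72
position: [0.5676, 0.1156, 0.0637]
tool_rot: [-3.135, 0.0, 1.764]
force: [0.7, 0.8, 0.8]
grip_width: 0.0351
finger_force: 0.0
```

```bash
python3 st.py
```

Run:
```python
from h import *
c=calibration("wrist"); im,d=grab_frame("wrist"); cv2.imwrite("pics/w5.png",im)
```

```text
gauge x,y mm 96.63447571899849 49.36268185389199 z 63.67858571444245 f gx,gy,z 0.8342950531295322 0.6932616814555725 0.8498174877476147 yaw-err 0.0028456329913884026 M [-0.0214852  -0.0384118   0.03106023]
```

View pics/w5.png

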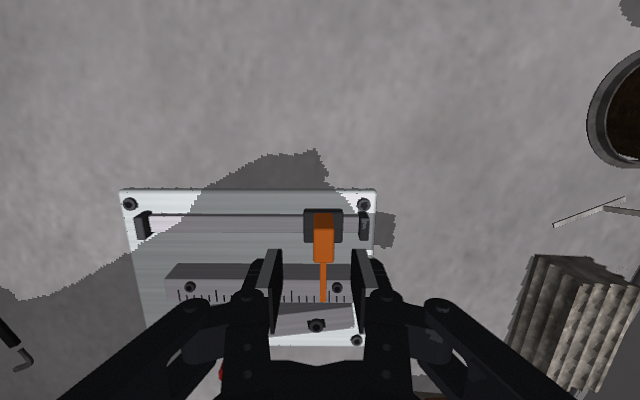

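The orange block's top is at (324,245), between the fingers with their midline at about 318, so I nudge +x, descend and close lightly.

Units first: shifts go in shares of 0.8 m and turns go in shares of 2 rad. So 0.032 m is 0.04, 0.02 m is 0.025.

send_path(deltas=[{"finger_gap": 0.035, "sy": 0.0013}, {"finger_gap": 0.035, "sy": 0.0013, "sz": 0.025}, {"finger_gap": 0.035, "sy": 0.0013, "sz": 0.04}, {"finger_gap": 0.035, "sy": 0.0013, "sz": 0.04}], force=20)

```text
clock: 13.28
position: [0.5702, 0.1169, 0.0339]
tool_rot: [-3.14, 0.0, 1.764]
force: [-0.9, -0.7, 0.4]
grip_width: 0.0353
finger_force: 0.0
```

```bash
python3 st.py
```

```text
gauge x,y mm 99.40197027117762 50.09957793426371 z 33.926554452581094 f gx,gy,z -1.0357617770620624 -0.5338474020209732 0.4324497354778295 yaw-err 0.0029398558626314575 M [0.03584846 0.01784926 0.00388048]
```

send_path(deltas=[{"finger_gap": 0.0}, {"finger_gap": 0}, {"finger_gap": 0}, {"finger_gap": 0}], force=20)

```text
clock: 13.78
position: [0.571, 0.1171, 0.0352]
tool_rot: [3.141, -0.0, 1.764]
force: [-2.0, 1.9, 6.8]
grip_width: 0.0112
finger_force: 25.9
```

```bash
python3 st.py
```

```text
gauge x,y mm 100.22072439834119 50.16302542512393 z 35.17747103895427 f gx,gy,z -1.6342880082978484 2.271348609570508 6.81600519414021 yaw-err 0.002689847967761949 M [ 0.03920918  0.26950507 -0.03906974]
```

In the tool's units: -0.049 m is -0.0613, -0.036 m is -0.045.

send_path(deltas=[{"finger_gap": 0, "sy": -0.015, "sz": -0.0004}, {"finger_gap": 0, "sy": -0.03, "sz": -0.0004}, {"finger_gap": 0, "sy": -0.045, "sz": -0.0004}, {"finger_gap": 0, "sy": -0.0613, "sz": -0.0004}, {"finger_gap": 0, "sy": -0.0613, "sz": -0.0004}], force=20)

```text
clock: 14.4
position: [0.5213, 0.1074, 0.0352]
tool_rot: [-3.141, 0.0, 1.765]
force: [-1.4, 1.7, 3.7]
grip_width: 0.0112
finger_force: 25.5
```

send_path(deltas=[{"finger_gap": 0}, {"finger_gap": 0}])

```text
clock: 14.65
position: [0.5226, 0.1077, 0.0352]
tool_rot: [-3.141, -0.0, 1.764]
force: [-1.9, 1.2, 8.4]
grip_width: 0.0113
finger_force: 25.9
```

```bash
python3 st.py
```

Run:
```python
from h import *
im,d=grab_frame("top"); np.savez("t5.npz",im=im)
```

```text
gauge x,y mm 50.91696249384365 50.07090155618745 z 35.1534833390855 f gx,gy,z -1.6017774194474144 1.4915426556383216 8.362730515668465 yaw-err 0.002823529982415973 M [0.33386565 0.42942498 0.0413392 ]
```

Release, rise, and look.

send_path(deltas=[{"finger_gap": 0.035}, {"finger_gap": 0.035}, {"finger_gap": 0.035}])

```text
clock: 15.08
position: [0.5226, 0.1074, 0.035]
tool_rot: [-3.141, 0.0, 1.764]
force: [0.4, 0.5, 0.2]
grip_width: 0.0351
finger_force: 0.0
```

send_path(deltas=[{"finger_gap": 0.035, "sz": -0.0625}, {"finger_gap": 0.035, "sz": -0.125}, {"finger_gap": 0.035, "sx": -0.05, "sz": -0.1625}, {"finger_gap": 0.035, "sx": -0.05, "sz": -0.1625}, {"finger_gap": 0.035, "sx": -0.05, "sz": -0.1625}])

```text
clock: 15.7
position: [0.5301, 0.0684, 0.1647]
tool_rot: [-3.141, -0.0, 1.764]
force: [-0.5, -0.5, 0.7]
grip_width: 0.0349
finger_force: 0.0
```

Run:
```python
from h import *
c=calibration("wrist"); im,d=grab_frame("wrist"); cv2.imwrite("pics/w6.png",im[110:270,220:420].repeat(4,0).repeat(4,1)[:600]); np.savez("w6.npz",im=im,eye=c['eye'],att=c['attitude'])
```

```text
(no output)
```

View pics/w6.png

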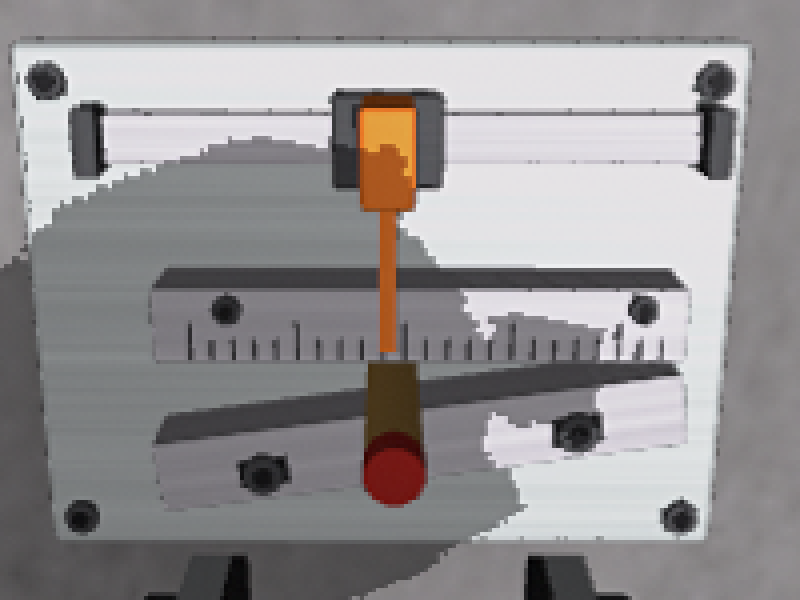

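The close-up shows the pointer at crop column 388 and the rod's middle at 393, about 1.1 mm apart (3.5 mm allowed). The rod is upright against both bars, and the gripper is clear. Handing in.

```bash
python3 -c "
from workcell import job
print(job.job_done())"
```

```text
the job is handed in; nothing more can be done
None
```

I handed the job in at about 16 s of the 72 s allowed. The red-topped rod stands upright, wedged at gauge x ≈ 51 mm after a push of about 7 N, and the rider's pointer is about 1.1 mm from the rod's middle. The other rods were not touched. Hand-in returned no verdict, and I could not measure the force between the rod and the bars after release.

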